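Take the bayonet filter holder out of the light source

TASK

The filter in the microscope's light source has to come out for cleaning. Slide the guard on top of the light source fully open, turn the filter holder anticlockwise to its stop so that its bayonet lets go, lift it out and stand it gently, upright, in the steel tray. Then slide the guard fully shut again so that the housing is light-tight, and leave the other things on the bench where they are.

Things in the scene. Friction and masses are not known exactly. Their poses are not given: they have to be found in the camera images.
- housing: Cream light-source housing, fixed, 170 (x) x 290 (y) x 112 (z) mm. Origin: centre of its underside, x to the back, y to the left along the guard's track, z up. Top deck 100 mm up, an aluminium track (to 112 mm) along each long side. Filter port in its right half: opening 132 (x) x 128 (y) mm centred at y = -68 mm, floor 50 mm up.
- guard (a joint): The aluminium guard plate (144 x 138 x 5 mm) that slides along the housing's y axis over the port: 0 m fully shut, grows to 0.128 m fully open (to +y of the housing). It stays where it is left; about 2 N of friction.
- guard_handle (a point): Middle of the dark bow handle's bar on the guard: bar 11 mm thick, along the housing's x, 72 mm long between its bends, 131 mm above the bench; free gap of 20 mm under it. Moves with the guard.
- port (a point): Centre of the seat on the port's floor, on the bayonet ring's axis, 50 mm above the bench; axes as the housing's. The fixed ring is 92 mm outside, 17 mm high; its keepers leave two notches facing each other on a line turned 60 degrees anticlockwise (from above) from the housing's x axis.
- holder: Filter holder: dark drum, 56 mm diameter, 22 mm high; on it a black bar grip 54 (x) x 14 (y) mm, 22 to 44 mm up; two lugs (72 mm across, 10 wide, 4 to 10 mm up) along x. Origin: centre of its underside. Starts on the port's seat, x turned 0 to 17 degrees anticlockwise from the housing's x, lugs under the keepers; at the stop (64 degrees) it lifts straight out, clear of the housing after 60 mm.
- holder_grip (a point): Grip point on the holder's axis, 36 mm above its underside, between the bar's long flat sides (14 mm apart along the holder's y).
- tray: Shallow open stainless tray with a black rubber mat, 140 x 120 mm over its rim, 18 mm high, inside 124 (x) x 104 (y) mm; the mat's top is 6.5 mm above its underside. Origin at the centre of its underside, z up. Loose.
- slide_box: Bystander: blue lidded slide box, 72 x 98 x 38 mm, origin at the centre of its underside. Loose; it and the tray may have changed places.
- lens_cleaner: Bystander: pump bottle of lens cleaner, 35 mm in diameter, 114 mm high, origin at the centre of its underside, loose.
- timer: Bystander: small white bench timer, 32 x 66 x 62 mm, standing, origin at the centre of its underside, loose.

How it is judged:
By the outcome, as a careful person would: the job done as asked, in the order asked, and still so for the second after the job is handed in, with the robot touching nothing.
It also fails if it takes over 72 s, if anything falls off the work surface, if the arm or the gripper's body presses on something with over 40 N, if the wrist force passes 120 N, or if a joint passes its speed limit or range.

ROBOT

A 6-joint arm with a two-finger parallel gripper is mounted at the origin on a cart in front of the work surface, level with it; the furniture and walls round the work are solid. World frame = base frame: x ahead of the robot, y to its left, z up, the work surface at z = 0. Lengths are in m, angles in rad, forces in N, time in s.
With the tool pointing down it reaches from about 0.325 to 0.875 m from the base axis. Payload 4.4 kg.
Tool frame: the origin (TCP) lies on the centre line of the jaws, within the pads' length; the fingertips stand 14 mm ahead of it and the grasp point (between the pads) lies 5 mm behind it; z points along the fingers, x is the direction in which the jaws open and shut, and the axes are right-handed (so a half turn about z gives the same grasp; the last joint's range is limited). The gripper opens to 85 mm and grips with 20 to 120 N. Pads are 22 mm wide; open, the fingers measure 114 mm over their backs; the gripper's body (76 mm by 85 mm) begins 54 mm behind the grasp point. The pads swing forward as they close: fully open they stand 13 mm farther back than shut.
Start: joints at [-1.317, 0.207, 1.542, -0, 1.393, -0.15], TCP at [0.226, -0.529, 0.245] pointing down, gripper open.
Joint ranges: [-2.73, 2.73], [-0.86, 2.22], [0.23, 2.46], [-1.11, 4.25], [0.08, 2.63], [-2.82, 2.82]. Speed limits (rad/s): [2.79, 2.79, 3.14, 3.14, 3.14, 3.14].

INTERFACE

Orientations are given as a unit quaternion [w, x, y, z].
In Python, from bench import robot, camera, camera_info, search_frame, cut_out, landmark_of gives the robot as it stands.
- The arm moves only by the tool step_arm, never from a script. Its argument "deltas" is a list of rows, each an object of numbers: "gripper": the closure, from -1 (fully open) to 1 (shut); "x", "y", "z": the shift along the world's x, y, z each as a share of 20 cm, from -1 to 1; "roll": the turn about the world's z as a share of 30 degrees, from -1 to 1. In form: [{"gripper": .., "x": .., "y": .., "z": .., "roll": ..}, ...]. A call has 1 to 20 rows; each row is the pose to reach, as a shift and turn from the pose commanded when the call began; what a row does not reach only later rows make up. A row lasts 1/8 s, in which the tool goes at most 62.5 mm and 10.7 degrees, less where a joint would pass 70% of its speed; a pose out of reach is approached as far as the arm can. A call with a number of a shift or a turn outside -1 to 1 is refused whole. A call with a gripper value outside its range is refused whole. The fingers move at their own pace and stop on an object; the grip force is fixed at half the most. Time passes only in rows, so rows that repeat a pose let the fingers close. It gives the time, the measured TCP pose, the force and the opening at its end, in the units of the state.
- robot.get_obs(): the state, without advancing time (a new reading comes with each control period).
- camera(name): name is "scene" or "top" or "wrist"; returns the picture (480x640x3 uint8, red, green, blue); there is no depth.
- camera_info(name): a dict with "K" (3x3 intrinsics, pixels), "k1" (the pictures are not rectified: a ray, as slopes to the right and down, at radius r is drawn at 1 + k1 r^2 times it, then the intrinsics apply), "rvec" (rotation vector, rad) and "tvec" (3), from world to camera coordinates, as OpenCV has them; the wrist camera has in their place "mount" (4x4, takes a point from camera to tool coordinates, whose origin is the TCP and whose axes are the tool frame's). Camera axes: x right, y down, z forward; pixel columns grow to the right and rows downward; lengths in m; the calibration is good to about 2 mm. A picture is of the moment at which its call begins: read the wrist's pose just before it. camera_info takes no time and is no camera call.
- robot.hand_in(): hands the job in, once; it reports no verdict.
Trained networks look in the newest picture that a camera, given by its name, has taken for a name from the list of things; names that differ only in an ending like _2 or _b are one class to them, and where a whole thing is asked for, a point or a joint stands for the part that bears it (a point fixed in the world has none). Each returns a list of dicts, best first, with "score" (0 to 1); they miss things now and then, are a little off and sometimes report something else, mostly with a low value. They report only what shows in the picture. A call takes as long as a camera call.
- search_frame(camera, query): "centre" ([x, y, z] in m, in world coordinates, good to about 4 mm: the middle of the surface that is visible of it).
- cut_out(camera, query): "region" (480x640 bool, what is visible of it).
- landmark_of(camera, query): "centre" ([x, y, z] in m, in world coordinates, good to about 4 mm: a listed point, or the origin of a listed thing).
The state is a dict: "clock": time; "joints": joint angles; "qvel": joint speeds; "joint_efforts": joint torques, N m; "eef_pos": TCP position; "ee_rot": TCP orientation; "ft_force": force on the tool from outside, world axes, zero at the start; "ft_torque": the same for the moment, N m; "gripper_width": finger opening in m.
Only numpy, scipy, OpenCV 4.12 (cv2) and the standard library are available. Lean on these libraries where they do the work, as an engineer would, in place of code of your own. Each camera call takes 0.05 s, during which the arm holds its last target.

## Working session

There is one attempt and no reset: what is moved stays moved. The work goes in short steps, Python scripts to look and compute and a tool call to move; the robot and the scene stay as the last step left them, time stands still between calls to the robot, and variables do not carry over. Pictures are saved under pics/ and viewed, and the job is handed in when it is done.

Besides the shell and the picture viewer there is one more tool, called as name(argument=value, ...), one argument or row to a line, values as JSON. step_arm: Moves the arm, as the interface text tells. Its arguments: {"type":"object","properties":{"deltas":{"type":"array","items":{"type":"object","properties":{"gripper":{"type":"number"},"x":{"type":"number","minimum":-1,"maximum":1},"y":{"type":"number","minimum":-1,"maximum":1},"z":{"type":"number","minimum":-1,"maximum":1},"roll":{"type":"number","minimum":-1,"maximum":1}}}}},"required":["deltas"]}

```bash
ls; mkdir -p pics
cat > h.py <<'E'
from bench import robot, camera, camera_info, search_frame, cut_out, landmark_of
import numpy as np, cv2
def save(n,f):
    im=camera(n); cv2.imwrite('pics/'+f,im[:,:,::-1]); return im
E
python3 - <<'E'
from h import *
print(robot.get_obs())
save('scene','s0.png'); 
for q in ['housing','guard_handle','port','holder_grip','tray','slide_box']:
    print('scene',q,[(np.round(d['centre'],4),round(d['score'],2)) for d in landmark_of('scene',q)][:2])
save('top','t0.png')
for q in ['housing','guard_handle','port','holder','holder_grip','tray','slide_box','lens_cleaner','timer']:
    print('top',q,[(np.round(d['centre'],4),round(d['score'],2)) for d in landmark_of('top',q)][:2])
print(robot.get_obs()['clock'])
for n in ['scene','top','wrist']: print(camera_info(n))
E
```

```text
pics
{'clock': 0.0, 'joints': array([-1.31650174e+00,  2.07415934e-01,  1.54296473e+00,  1.84096940e-05,
        1.39349051e+00, -1.50465959e-01]), 'qvel': array([-8.49218991e-04, -2.93498436e-05, -8.64307311e-04,  5.13992862e-04,
       -8.59823931e-04, -9.19319471e-04]), 'joint_efforts': array([ 1.15933093e-03, -3.83032930e+01, -2.91595960e+01, -2.69049706e-04,
        1.04091529e-02, -1.98931320e-05]), 'eef_pos': array([ 0.22626251, -0.52782321,  0.24412292]), 'ee_rot': array([-7.69419703e-04,  8.34803527e-01, -5.50546795e-01, -8.40230554e-04]), 'ft_force': array([-0.24247375,  0.42379041, -0.30763462]), 'ft_torque': array([0.02925541, 0.00685367, 0.01273599]), 'gripper_width': 0.0853194229713596}
scene housing [(array([ 0.4671, -0.1655,  0.0027]), 0.72)]
scene guard_handle [(array([ 0.4417, -0.2098,  0.1277]), 0.69), (array([ 0.3664, -0.369 , -0.0026]), 0.4)]
scene port []
scene holder_grip []
scene tray [(array([ 5.026e-01, -4.223e-01, -4.000e-04]), 0.66), (array([ 0.3655, -0.3693, -0.0013]), 0.64)]
scene slide_box [(array([ 0.3674, -0.3692, -0.0035]), 0.57)]
top housing [(array
[... 963 characters left out ...]
  ,   1.        ]]), 'k1': -0.04558354451262046, 'rvec': array([ 2.20910661, -2.19537719,  0.0780605 ]), 'tvec': array([-0.12843135,  0.49793476,  1.06493042])}
{'K': array([[414.70389533,   0.        , 321.9096872 ],
       [  0.        , 414.70389533, 241.68966764],
       [  0.        ,   0.        ,   1.        ]]), 'k1': -0.05602327872864915, 'mount': array([[ 9.99999383e-01, -5.29425865e-04, -9.76654627e-04,
        -6.65704268e-05],
       [ 7.77068321e-04,  9.61625769e-01,  2.74363403e-01,
        -7.05572143e-02],
       [ 7.93921175e-04, -2.74363993e-01,  9.61625587e-01,
        -1.29240557e-01],
       [ 0.00000000e+00,  0.00000000e+00,  0.00000000e+00,
         1.00000000e+00]])}
```

View pics/s0.png

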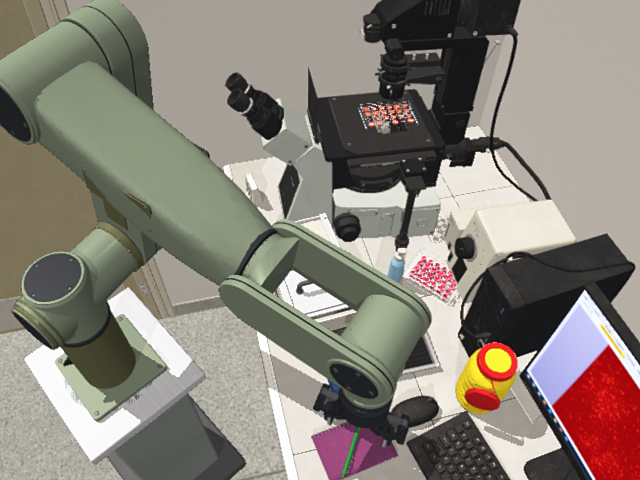

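View pics/t0.png

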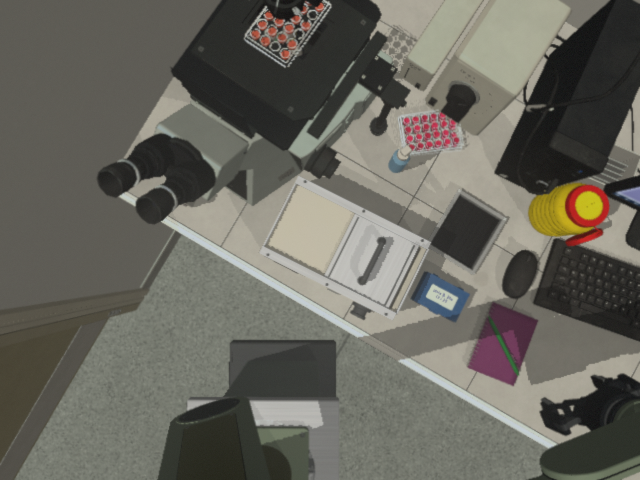

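```bash
cat >> h.py <<'E'
def proj(n,P,info=None):
    i=info or camera_info(n); P=np.atleast_2d(P).astype(float)
    R=cv2.Rodrigues(i['rvec'])[0]; c=P@R.T+i['tvec']; s=c[:,:2]/c[:,2:]
    r2=(s**2).sum(1,keepdims=True); s=s*(1+i['k1']*r2); K=i['K']
    return np.c_[s[:,0]*K[0,0]+K[0,2], s[:,1]*K[1,1]+K[1,2]]
def back(n,uv,z,info=None):
    i=info or camera_info(n); uv=np.atleast_2d(uv).astype(float)
    s=cv2.undistortPoints(uv[:,None],i['K'],np.array([i['k1'],0,0,0.]))[:,0]
    R=cv2.Rodrigues(i['rvec'])[0]; d=np.c_[s,np.ones(len(s))]@R; o=-R.T@i['tvec']
    z=np.broadcast_to(np.asarray(z,float),len(d))
    return o+d*((z-o[2])/d[:,2])[:,None]
def wristinfo(obs):
    # world->camera from the tool pose
    from scipy.spatial.transform import Rotation as Ro
    i=dict(camera_info('wrist')); q=obs['ee_rot']; T=np.eye(4)
    T[:3,:3]=Ro.from_quat([q[1],q[2],q[3],q[0]]).as_matrix(); T[:3,3]=obs['eef_pos']
    M=np.linalg.inv(T@i['mount']); i['rvec']=cv2.Rodrigues(M[:3,:3])[0].ravel(); i['tvec']=M[:3,3]; return i
E
python3 - <<'E'
from h import *
im=cv2.imread('pics/t0.png'); c=im[160:340,240:520]; cv2.imwrite('pics/t0c.png',cv2.resize(c,(784,504),interpolation=cv2.INTER_CUBIC))
E
```

```text
(no output)
```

View pics/t0c.png

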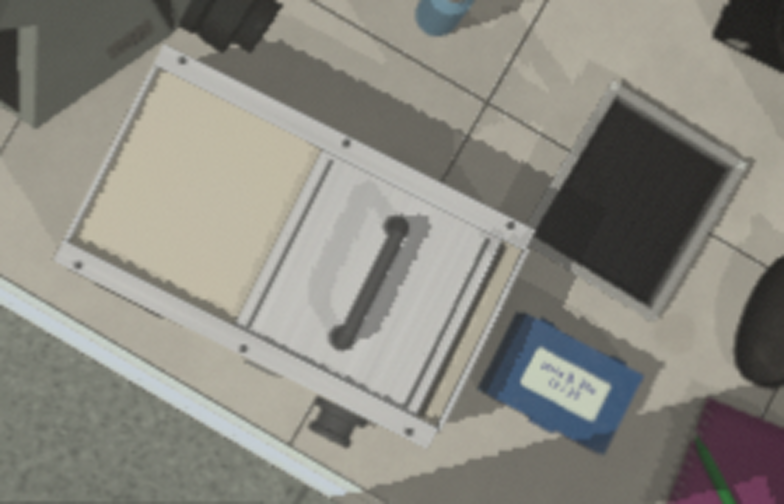

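Run:
```python
from h import *
from scipy.optimize import least_squares
def fit(crn,loc,z,x0):
    uv=np.array(crn)/2.8+[240,160]; loc=np.array(loc)
    def f(p):
        c,s=np.cos(p[2]),np.sin(p[2]); P=loc@np.array([[c,s],[-s,c]])+p[:2]
        return (proj('top',np.c_[P,np.full(len(P),z)])-uv).ravel()
    r=least_squares(f,x0); print(r.x,np.degrees(r.x[2]),np.round(r.fun,1)); return r.x
fit([(163,47),(533,232),(432,443),(58,258)],[(.085,.145),(.085,-.145),(-.085,-.145),(-.085,.145)],.112,[.466,-.166,0])
print(back('top',np.array([(397,227),(341,336)])/2.8+[240,160],.131))
fit([(617,82),(748,160),(657,317)],[(.07,.06),(.07,-.06),(-.07,-.06)],.018,[.505,-.425,0])
fit([(617,82),(748,160),(657,317)],[(.06,.07),(.06,-.07),(-.06,-.07)],.018,[.505,-.425,0])
fit([(520,314),(643,376),(605,454),(484,389)],[(.036,.049),(.036,-.049),(-.036,-.049),(-.036,.049)],.038,[.37,-.36,0])
```

```text
[ 0.4657644  -0.16597061 -0.45419722] -26.023583764572766 [-0.7 -3.2  3.5 -1.8  0.6  3.5 -3.4  1.3]
[[ 0.47721795 -0.23153826  0.131     ]
 [ 0.40475773 -0.19436419  0.131     ]]
[ 0.50391606 -0.4257363  -0.54116986] -31.0067491027292 [-0.9 -1.5  0.8  0.3  0.1  1.2]
[ 0.51072178 -0.42426306 -0.61673303] -35.336199490523725 [-4.9 -4.1  2.2  6.8  2.7 -2.7]
[ 0.36762858 -0.3651354  -0.47005603] -26.93222647403651 [ 2.  -2.   0.5 -2.2 -1.5  1.5 -1.   2.7]
```

step_arm(
  deltas=[
    {"x":0.3,"y":0.3,"z":0.1,"roll":-0.35,"gripper":-1},
    {"x":0.6,"y":0.6,"z":0.1,"roll":-0.7,"gripper":-1},
    {"x":0.8,"y":0.8,"z":0.1,"roll":-1,"gripper":-1},
    {"x":1,"y":1,"z":0.1,"roll":-1,"gripper":-1},
    {"x":1,"y":1,"z":0.1,"roll":-1,"gripper":-1},
  ],
)

```text
clock: 1.48
eef_pos: [0.4281, -0.3264, 0.2656]
ee_rot: [0.0, -0.665, 0.747, -0.0]
ft_force: [-0.1, 0.4, 0.8]
gripper_width: 0.0857
```

step_arm(
  deltas=[
    {"x":0.075,"y":0.25,"z":0,"roll":-0.32,"gripper":-1},
    {"x":0.075,"y":0.5,"z":0,"roll":-0.64,"gripper":-1},
    {"x":0.075,"y":0.58,"z":0,"roll":-0.64,"gripper":-1},
    {"x":0.075,"y":0.58,"z":0,"roll":-0.64,"gripper":-1},
    {"x":0.075,"y":0.58,"z":0,"roll":-0.64,"gripper":-1},
  ],
)

```text
clock: 2.1
eef_pos: [0.4416, -0.2138, 0.2655]
ee_rot: [-0.0, -0.53, 0.848, -0.001]
ft_force: [0.2, 0.0, -0.3]
gripper_width: 0.0857
```

Run:
```python
from h import *
o=robot.get_obs(); print(o['eef_pos'],o['ee_rot'],o['joints'],np.abs(o['qvel']).max())
im=camera('wrist'); cv2.imwrite('pics/w1.png',im[:,:,::-1])
for q in ['guard_handle','housing']:
    print(q,[(np.round(d['centre'],4),round(d['score'],2)) for d in landmark_of('wrist',q)][:2])
```

```text
[ 0.4415531  -0.21381165  0.2655311 ] [-1.01930364e-04 -5.29698319e-01  8.48185903e-01 -5.94396315e-04] [-6.27173178e-01  7.96611179e-03  1.71794398e+00 -6.43616877e-04
  1.41465762e+00  1.39802931e+00] 0.011330471175170736
guard_handle [(array([ 0.4401, -0.2152,  0.137 ]), 0.61)]
housing [(array([ 0.4681, -0.166 ,  0.003 ]), 0.56)]
```

View pics/w1.png

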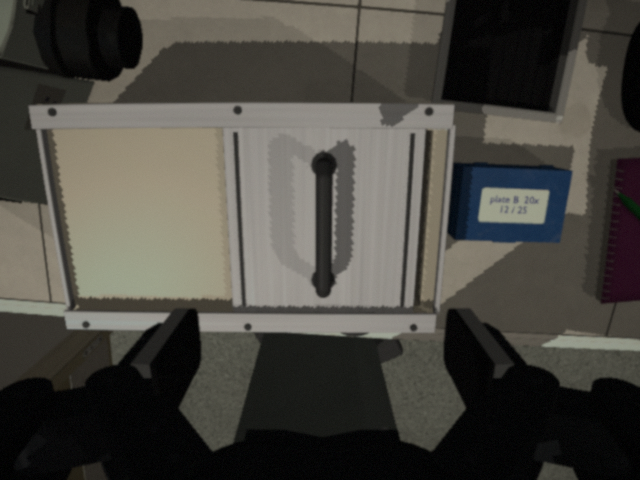

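Run:
```python
from h import *
from scipy.optimize import least_squares
i=wristinfo(robot.get_obs())
a=back('wrist',[(323.5,163),(322.5,285)],.131,i); print(a,a.mean(0),np.degrees(np.arctan2(*(a[0]-a[1])[[1,0]])))
b=back('wrist',[(52,112),(238,111),(430,112),(86,324),(248,327),(414,327)],.112,i);print(np.round(b,4))
b=back('wrist',[(30,107),(454,104),(435,332),(67,329)],.112,i);print(np.round(b,4), b.mean(0))
d=b[0]-b[1]; print(np.linalg.norm(d),np.degrees(np.arctan2(d[1],d[0]))-90);d=b[3]-b[2]; print(np.linalg.norm(d),np.degrees(np.arctan2(d[1],d[0]))-90); print(np.linalg.norm(b[0]-b[3]),np.linalg.norm(b[1]-b[2]))
```

```text
[[ 0.48282439 -0.23422734  0.131     ]
 [ 0.4093644  -0.19751246  0.131     ]] [ 0.4460944 -0.2158699  0.131    ] -26.55561815670388
[[ 0.593  -0.0857  0.112 ]
 [ 0.5363 -0.1981  0.112 ]
 [ 0.4805 -0.3109  0.112 ]
 [ 0.453  -0.0163  0.112 ]
 [ 0.3966 -0.1285  0.112 ]
 [ 0.3413 -0.2413  0.112 ]]
[[ 6.029e-01 -7.380e-02  1.120e-01]
 [ 4.783e-01 -3.271e-01  1.120e-01]
 [ 3.302e-01 -2.540e-01  1.120e-01]
 [ 4.560e-01  2.000e-04  1.120e-01]] [ 0.46684776 -0.16367911  0.112     ]
0.28229733578921323 -26.189369533040406
0.2836923875006915 -26.33551398133892
0.1644509054935472 0.165167061491552
```

step_arm(
  deltas=[
    {"x":0.015,"y":-0.005,"z":-0.25,"gripper":-1},
    {"x":0.015,"y":-0.005,"z":-0.45,"gripper":-0.3},
    {"x":0.015,"y":-0.005,"z":-0.6,"gripper":-0.2},
    {"x":0.015,"y":-0.005,"z":-0.69,"gripper":-0.2},
    {"x":0.015,"y":-0.005,"z":-0.69,"gripper":-0.2},
  ],
)

```text
validation failed for argument at $.de...
```

step_arm(
  deltas=[
    {"gripper":0.3},
    {"gripper":0.5},
    {"gripper":0.7},
    {"gripper":1},
    {"gripper":1},
    {"gripper":1},
  ],
)

```text
validation failed for argument at $.de...
```

step_arm(
  deltas=[
    {"x":0.015,"y":-0.005,"z":-0.25,"roll":0,"gripper":-1},
    {"x":0.015,"y":-0.005,"z":-0.45,"roll":0,"gripper":-0.3},
    {"x":0.015,"y":-0.005,"z":-0.6,"roll":0,"gripper":-0.2},
    {"x":0.015,"y":-0.005,"z":-0.69,"roll":0,"gripper":-0.2},
    {"x":0.015,"y":-0.005,"z":-0.69,"roll":0,"gripper":-0.2},
  ],
)

```text
clock: 2.88
eef_pos: [0.4431, -0.2135, 0.1255]
ee_rot: [-0.001, -0.529, 0.848, 0.002]
ft_force: [-1.1, 0.5, -0.5]
gripper_width: 0.0517
```

step_arm(
  deltas=[
    {"x":0,"y":0,"z":0,"roll":0,"gripper":0.3},
    {"x":0,"y":0,"z":0,"roll":0,"gripper":0.5},
    {"x":0,"y":0,"z":0,"roll":0,"gripper":0.7},
    {"x":0,"y":0,"z":0,"roll":0,"gripper":1},
    {"x":0,"y":0,"z":0,"roll":0,"gripper":1},
    {"x":0,"y":0,"z":0,"roll":0,"gripper":1},
  ],
)

```text
clock: 3.62
eef_pos: [0.4451, -0.2143, 0.1285]
ee_rot: [0.0, -0.53, 0.848, -0.001]
ft_force: [-1.0, -1.7, 5.4]
gripper_width: 0.0088
```

step_arm(
  deltas=[
    {"x":0.02,"y":0.04,"z":0,"roll":0,"gripper":1},
    {"x":0.07,"y":0.14,"z":0,"roll":0,"gripper":1},
    {"x":0.12,"y":0.24,"z":0,"roll":0,"gripper":1},
    {"x":0.17,"y":0.34,"z":0,"roll":0,"gripper":1},
    {"x":0.22,"y":0.44,"z":0,"roll":0,"gripper":1},
    {"x":0.255,"y":0.515,"z":0,"roll":0,"gripper":1},
    {"x":0.275,"y":0.555,"z":0,"roll":0,"gripper":1},
    {"x":0.285,"y":0.575,"z":0,"roll":0,"gripper":1},
    {"x":0.285,"y":0.575,"z":0,"roll":0,"gripper":1},
    {"x":0.285,"y":0.575,"z":0,"roll":0,"gripper":1},
  ],
)

```text
clock: 4.88
eef_pos: [0.4957, -0.1121, 0.1284]
ee_rot: [-0.013, -0.531, 0.847, -0.007]
ft_force: [-22.7, -40.8, 11.3]
gripper_width: 0.0087
```

step_arm(
  deltas=[
    {"x":-0.028,"y":-0.056,"z":0,"roll":0,"gripper":1},
    {"x":-0.028,"y":-0.056,"z":0,"roll":0,"gripper":1},
  ],
)

```text
clock: 5.12
eef_pos: [0.4955, -0.1126, 0.1285]
ee_rot: [-0.001, -0.529, 0.849, -0.002]
ft_force: [-3.6, -5.9, 7.4]
gripper_width: 0.0089
```

Run:
```python
from h import *
o=robot.get_obs(); print(o['eef_pos'],o['ft_force'],o['ft_torque'])
im=save('top','t1.png'); cv2.imwrite('pics/t1c.png',cv2.resize(im[160:340,240:520],(784,504),interpolation=cv2.INTER_CUBIC)[:,:,::-1])
im=save('wrist','w2.png')
```

```text
[ 0.49552169 -0.11257541  0.1284999 ] [-3.56326976 -5.8733365   7.36264264] [-1.03006946  0.65215473 -0.02003846]
```

View pics/t1c.png

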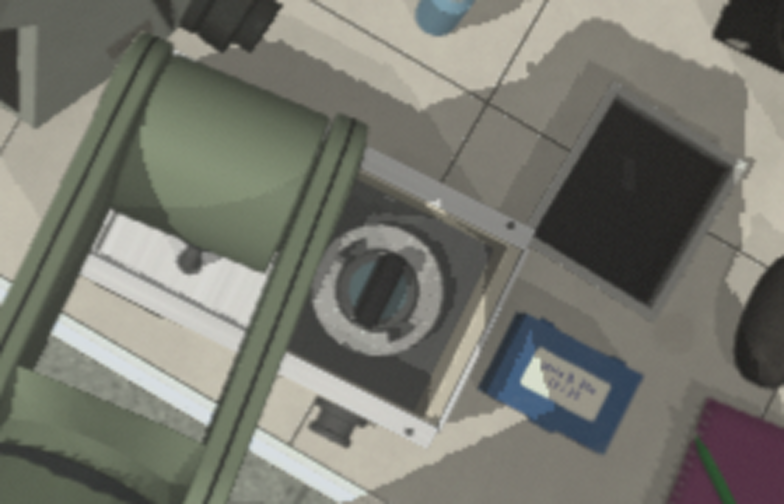

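View pics/w2.png

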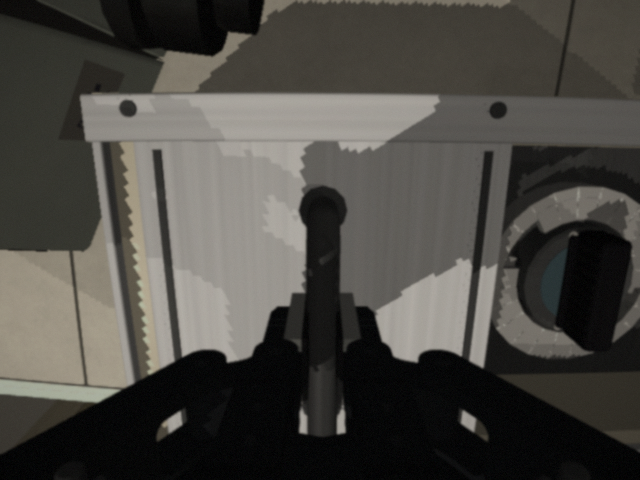

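step_arm(
  deltas=[
    {"x":0,"y":0,"z":0,"roll":0,"gripper":0.5},
    {"x":0,"y":0,"z":0,"roll":0,"gripper":0.0},
    {"x":0,"y":0,"z":0,"roll":0,"gripper":-0.2},
    {"x":0,"y":0,"z":0.1,"roll":0,"gripper":-0.2},
    {"x":0,"y":0,"z":0.3,"roll":0,"gripper":-0.2},
    {"x":-0.06,"y":-0.12,"z":0.55,"roll":0,"gripper":-0.2},
    {"x":-0.18,"y":-0.35,"z":0.68,"roll":0,"gripper":-0.2},
    {"x":-0.26,"y":-0.5,"z":0.68,"roll":0,"gripper":-0.2},
    {"x":-0.297,"y":-0.567,"z":0.68,"roll":0,"gripper":-0.2},
    {"x":-0.297,"y":-0.567,"z":0.68,"roll":0,"gripper":-0.2},
    {"x":-0.297,"y":-0.567,"z":0.68,"roll":0,"gripper":-0.2},
  ],
)

```text
clock: 6.6
eef_pos: [0.4366, -0.222, 0.2625]
ee_rot: [0.0, -0.53, 0.848, 0.001]
ft_force: [0.1, 0.5, 0.4]
gripper_width: 0.0514
```

Run:
```python
from h import *
o=robot.get_obs(); print(o['eef_pos'],o['ee_rot'],o['ft_force'],o['gripper_width'])
im=save('wrist','w3.png')
for q in ['holder_grip','port','guard_handle']:
    print(q,[(np.round(d['centre'],4),round(d['score'],2)) for d in landmark_of('wrist',q)][:2])
```

```text
[ 0.43662458 -0.22196473  0.26248897] [ 4.42432190e-05 -5.30304139e-01  8.47806967e-01  9.30040040e-04] [0.07812743 0.49188811 0.42660157] 0.05137330216646066
holder_grip [(array([ 0.438 , -0.2229,  0.0885]), 0.83)]
port []
guard_handle [(array([ 0.4924, -0.1099,  0.1383]), 0.69)]
```

View pics/w3.png

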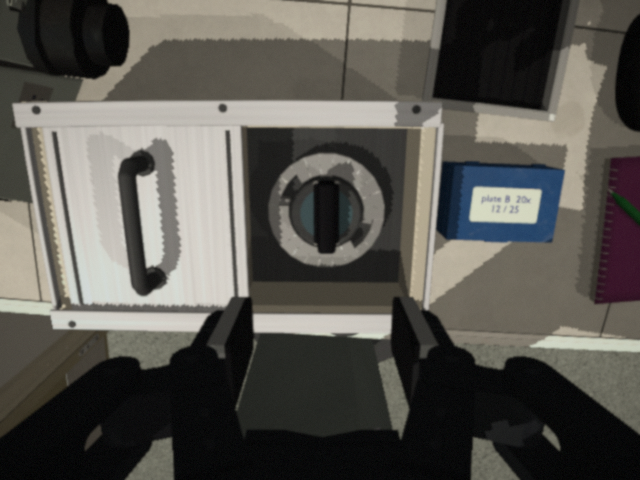

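Run:
```python
from h import *
im=cv2.imread('pics/w3.png'); c=cv2.resize(im[140:280,240:410],None,fx=4.5,fy=4.2,interpolation=cv2.INTER_CUBIC)
cv2.imwrite('pics/w3c.png',np.clip(c*2.,0,255).astype(np.uint8))
```

```text
(no output)
```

View pics/w3c.png

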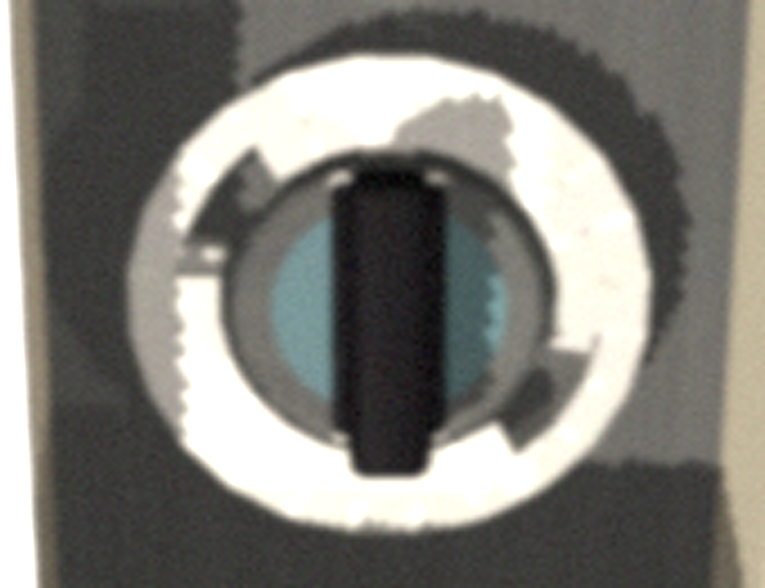

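Run:
```python
from h import *
i=wristinfo(robot.get_obs())
f=lambda p:np.array(p)/[4.5,4.2]+[240,140]
a=back('wrist',f([(389,172),(389,437)]),.094,i); d=a[0]-a[1]
print(a,a.mean(0),np.linalg.norm(d),np.degrees(np.arctan2(d[1],d[0])))
a=back('wrist',f([(333,172),(333,430),(445,172),(445,430)]),.094,i);print(a)
for k in (0,2):
  d=a[k]-a[k+1];print(np.degrees(np.arctan2(d[1],d[0])))
# ring outer
t=np.radians(np.arange(0,360,45)); b=back('wrist',f([(128,300),(652,290),(390,53),(390,532)]),.067,i); print(b,(b[0]+b[1])/2,(b[2]+b[3])/2,np.linalg.norm(b[0]-b[1]),np.linalg.norm(b[2]-b[3]))
# port-based prediction of axis from notches
b=back('wrist',f([(230,195),(550,400)]),.067,i); d=b[0]-b[1]; print(b.mean(0),np.degrees(np.arctan2(d[1],d[0])))
```

```text
[[ 0.46296785 -0.23740808  0.094     ]
 [ 0.42042181 -0.21684487  0.094     ]] [ 0.44169483 -0.22712648  0.094     ] 0.0472547510739998 -25.795250387779603
[[ 0.46688217 -0.22936559  0.094     ]
 [ 0.42566534 -0.20903395  0.094     ]
 [ 0.45905754 -0.24545244  0.094     ]
 [ 0.41751911 -0.2257868   0.094     ]]
-26.25641917405214
-25.334392435619215
[[ 0.45797582 -0.18370615  0.067     ]
 [ 0.41900401 -0.26827573  0.067     ]
 [ 0.4791906  -0.24570069  0.067     ]
 [ 0.39548708 -0.20525954  0.067     ]] [ 0.43848992 -0.22599094  0.067     ] [ 0.43733884 -0.22548012  0.067     ] 0.093117212546061 0.0929610928233001
[ 0.4375395  -0.22608083  0.067     ] 29.136823300165265
```

step_arm(
  deltas=[
    {"x":0.007,"y":-0.018,"z":-0.2,"roll":0,"gripper":-0.1},
    {"x":0.007,"y":-0.018,"z":-0.4,"roll":0,"gripper":-0.1},
    {"x":0.007,"y":-0.018,"z":-0.6,"roll":0,"gripper":-0.1},
    {"x":0.007,"y":-0.018,"z":-0.75,"roll":0,"gripper":-0.1},
    {"x":0.007,"y":-0.018,"z":-0.85,"roll":0,"gripper":-0.1},
    {"x":0.007,"y":-0.018,"z":-0.875,"roll":0,"gripper":-0.1},
    {"x":0.007,"y":-0.018,"z":-0.875,"roll":0,"gripper":-0.1},
    {"x":0.007,"y":-0.018,"z":-0.875,"roll":0,"gripper":-0.1},
  ],
)

```text
clock: 7.8
eef_pos: [0.4388, -0.2273, 0.0895]
ee_rot: [0.0, -0.53, 0.848, -0.001]
ft_force: [0.6, -0.5, 0.4]
gripper_width: 0.047
```

step_arm(
  deltas=[
    {"x":0,"y":0,"z":0,"roll":0,"gripper":0.3},
    {"x":0,"y":0,"z":0,"roll":0,"gripper":0.5},
    {"x":0,"y":0,"z":0,"roll":0,"gripper":0.7},
    {"x":0,"y":0,"z":0,"roll":0,"gripper":1},
    {"x":0,"y":0,"z":0,"roll":0,"gripper":1},
    {"x":0,"y":0,"z":0,"roll":0,"gripper":1},
  ],
)

```text
clock: 8.55
eef_pos: [0.4388, -0.2273, 0.0896]
ee_rot: [0.0, -0.53, 0.848, -0.001]
ft_force: [-0.1, 0.8, 5.5]
gripper_width: 0.0124
```

step_arm(
  deltas=[
    {"x":0,"y":0,"z":0,"roll":0.1,"gripper":1},
    {"x":0,"y":0,"z":0,"roll":0.25,"gripper":1},
    {"x":0,"y":0,"z":0,"roll":0.4,"gripper":1},
    {"x":0,"y":0,"z":0,"roll":0.6,"gripper":1},
    {"x":0,"y":0,"z":0,"roll":0.8,"gripper":1},
    {"x":0,"y":0,"z":0,"roll":1,"gripper":1},
    {"x":0,"y":0,"z":0,"roll":1,"gripper":1},
  ],
)

```text
clock: 9.43
eef_pos: [0.4386, -0.227, 0.0896]
ee_rot: [-0.0, 0.732, -0.682, 0.001]
ft_force: [0.0, 1.8, 6.2]
gripper_width: 0.0129
```

Run:
```python
from h import *
o=robot.get_obs(); print(o['eef_pos'],o['ee_rot'],o['ft_force'],o['ft_torque'],o['joints'])
```

```text
[ 0.43856563 -0.22701156  0.08961708] [-3.02496677e-04  7.31505535e-01 -6.81834990e-01  7.79068344e-04] [0.00745707 1.79109423 6.23527244] [0.26938958 0.07081295 0.05554172] [-6.53377217e-01  2.27804241e-01  1.87448894e+00  5.24157776e-04
  1.03769018e+00  8.46893857e-01]
```

Turning freely. Next 30°.

step_arm(
  deltas=[
    {"x":0,"y":0,"z":0,"roll":0.2,"gripper":1},
    {"x":0,"y":0,"z":0,"roll":0.4,"gripper":1},
    {"x":0,"y":0,"z":0,"roll":0.6,"gripper":1},
    {"x":0,"y":0,"z":0,"roll":0.8,"gripper":1},
    {"x":0,"y":0,"z":0,"roll":0.95,"gripper":1},
    {"x":0,"y":0,"z":0,"roll":1,"gripper":1},
    {"x":0,"y":0,"z":0,"roll":1,"gripper":1},
  ],
)

```text
clock: 10.3
eef_pos: [0.4379, -0.2257, 0.0897]
ee_rot: [-0.001, 0.883, -0.47, -0.001]
ft_force: [-3.7, 5.3, 11.3]
gripper_width: 0.013
```

Run:
```python
from h import *
o=robot.get_obs(); print(o['eef_pos'],o['ee_rot'],o['ft_force'],o['ft_torque'],o['joints'])
print(2*np.degrees(np.arctan2(o['ee_rot'][2],o['ee_rot'][1])))
```

```text
[ 0.43785576 -0.22574062  0.08966283] [-8.99256847e-04  8.82799579e-01 -4.69748527e-01 -6.45200909e-04] [-3.66390223  5.34895826 11.27169324] [ 0.82420707  0.4684029  -0.13177206] [-6.52878797e-01  2.27103264e-01  1.87525908e+00  1.81257360e-03
  1.04079756e+00  3.24216111e-01]
-56.03598559467349
```

step_arm(
  deltas=[
    {"x":0,"y":0,"z":0,"roll":0.06,"gripper":1},
    {"x":0,"y":0,"z":0,"roll":0.12,"gripper":1},
    {"x":0,"y":0,"z":0,"roll":0.17,"gripper":1},
    {"x":0,"y":0,"z":0,"roll":0.17,"gripper":1},
    {"x":0,"y":0,"z":0,"roll":0.17,"gripper":1},
  ],
)

```text
clock: 10.92
eef_pos: [0.4373, -0.2251, 0.0896]
ee_rot: [-0.001, 0.902, -0.431, -0.002]
ft_force: [-5.7, 7.2, 13.3]
gripper_width: 0.0128
```

Run:
```python
from h import *
o=robot.get_obs(); print(o['eef_pos'],o['ee_rot'],o['ft_force'],o['ft_torque'],o['gripper_width'])
print(2*np.degrees(np.arctan2(o['ee_rot'][2],o['ee_rot'][1])))
```

```text
[ 0.43728834 -0.22505842  0.08964192] [-0.00149747  0.9023997  -0.43089458 -0.00154845] [-5.71222741  7.17925356 13.29590361] [ 1.0782035   0.72015206 -0.64057408] 0.012768877199395502
-51.04881811533661
```

step_arm(
  deltas=[
    {"x":-0.003,"y":0.004,"z":0.01,"roll":-0.02,"gripper":1},
    {"x":-0.003,"y":0.004,"z":0.03,"roll":-0.02,"gripper":1},
    {"x":-0.003,"y":0.004,"z":0.05,"roll":-0.02,"gripper":1},
    {"x":-0.003,"y":0.004,"z":0.05,"roll":-0.02,"gripper":1},
  ],
)

```text
clock: 11.42
eef_pos: [0.4374, -0.2253, 0.0985]
ee_rot: [-0.001, 0.901, -0.434, -0.0]
ft_force: [3.6, 4.8, -3.1]
gripper_width: 0.0124
```

step_arm(
  deltas=[
    {"x":0,"y":0,"z":0.06,"roll":0,"gripper":1},
    {"x":0,"y":0,"z":0.12,"roll":0,"gripper":1},
    {"x":0,"y":0,"z":0.2,"roll":0,"gripper":1},
    {"x":0,"y":0,"z":0.3,"roll":0,"gripper":1},
    {"x":0,"y":0,"z":0.4,"roll":0,"gripper":1},
    {"x":0,"y":0,"z":0.48,"roll":0,"gripper":1},
    {"x":0,"y":0,"z":0.5,"roll":0,"gripper":1},
    {"x":0,"y":0,"z":0.5,"roll":0,"gripper":1},
  ],
)

```text
clock: 12.42
eef_pos: [0.4371, -0.226, 0.1984]
ee_rot: [0.0, 0.901, -0.435, 0.0]
ft_force: [0.5, 0.3, -1.5]
gripper_width: 0.0122
```

Run:
```python
from h import *
o=robot.get_obs(); print(o['eef_pos'],o['ee_rot'],o['ft_force'],o['joints'])
im=save('top','t2.png'); cv2.imwrite('pics/t2c.png',cv2.resize(im[160:340,240:520],(784,504),interpolation=cv2.INTER_CUBIC)[:,:,::-1])
for q in ['tray','slide_box']:
    print(q,[(np.round(d['centre'],4),round(d['score'],2)) for d in landmark_of('top',q)][:2])
im=save('wrist','w4.png')
```

```text
[ 0.43713566 -0.22600001  0.1983908 ] [ 1.06244851e-04  9.00657328e-01 -4.34530047e-01  6.54149004e-05] [ 0.49860726  0.3415349  -1.48188642] [-6.53118891e-01  7.51820981e-02  1.79224631e+00 -1.89952427e-04
  1.27399316e+00  2.45969500e-01]
tray [(array([ 0.501 , -0.4254,  0.0007]), 0.86)]
slide_box []
```

View pics/t2c.png

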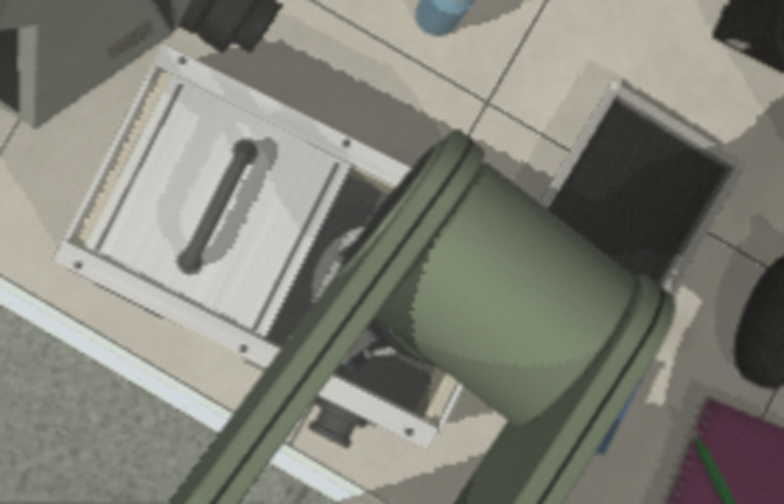

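View pics/w4.png

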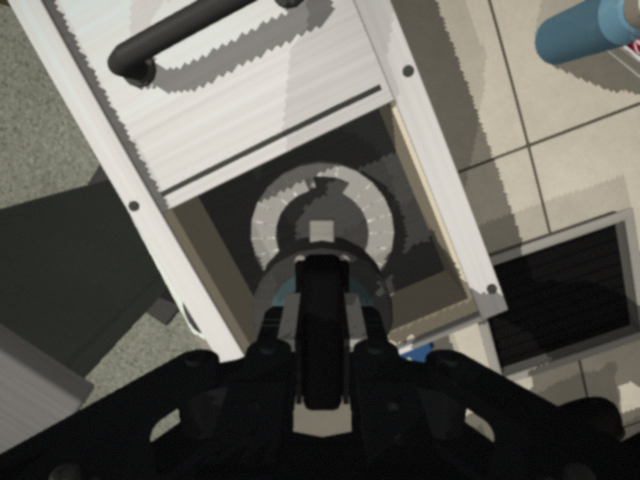

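step_arm(
  deltas=[
    {"x":0.05,"y":-0.15,"z":0,"roll":0,"gripper":1},
    {"x":0.13,"y":-0.38,"z":0,"roll":0,"gripper":1},
    {"x":0.21,"y":-0.62,"z":0,"roll":0,"gripper":1},
    {"x":0.28,"y":-0.82,"z":0,"roll":0,"gripper":1},
    {"x":0.33,"y":-0.96,"z":0,"roll":0,"gripper":1},
    {"x":0.34,"y":-1,"z":0,"roll":0,"gripper":1},
    {"x":0.34,"y":-1,"z":0,"roll":0,"gripper":1},
    {"x":0.34,"y":-1,"z":0,"roll":0,"gripper":1},
  ],
)

```text
clock: 13.62
eef_pos: [0.5049, -0.4245, 0.1979]
ee_rot: [-0.0, 0.901, -0.434, -0.001]
ft_force: [-1.2, 1.3, -1.7]
gripper_width: 0.0124
```

Run:
```python
from h import *
o=robot.get_obs(); print(o['eef_pos'],o['ee_rot'],o['ft_force'],o['joints'])
im=save('wrist','w5.png')
```

```text
[ 0.50494496 -0.42452279  0.19790895] [-4.39399557e-04  9.00845881e-01 -4.34138228e-01 -7.10353082e-04] [-1.24705106  1.29656441 -1.71445411] [-8.30263209e-01  4.21719165e-01  1.36280729e+00  2.93778557e-04
  1.35871187e+00  6.78379127e-02]
```

View pics/w5.png

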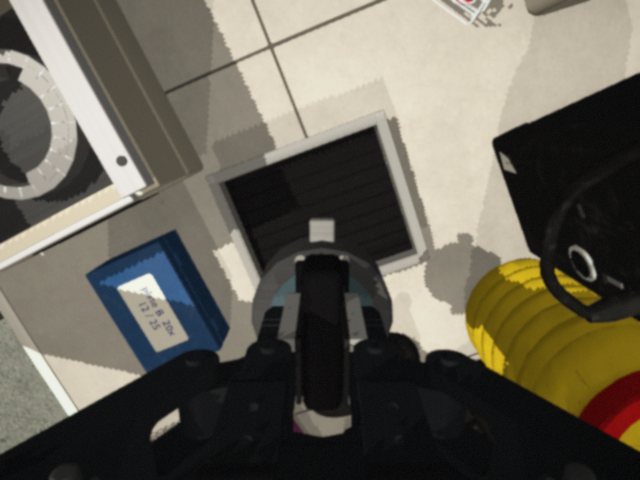

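Run:
```python
from h import *
i=wristinfo(robot.get_obs())
b=back('wrist',[(210,180),(380,112),(427,258)],.018,i); print(b,(b[0]+b[2])/2,np.linalg.norm(b[0]-b[1]),np.linalg.norm(b[1]-b[2]))
```

```text
[[ 0.47645838 -0.3399186   0.018     ]
 [ 0.59260137 -0.40773665  0.018     ]
 [ 0.53213497 -0.50835737  0.018     ]] [ 0.50429668 -0.42413799  0.018     ] 0.13449342749259705 0.11739129234298115
```

step_arm(
  deltas=[
    {"x":0,"y":0,"z":-0.15,"roll":0,"gripper":1},
    {"x":0,"y":0,"z":-0.32,"roll":0,"gripper":1},
    {"x":0,"y":0,"z":-0.48,"roll":0,"gripper":1},
    {"x":0,"y":0,"z":-0.6,"roll":0,"gripper":1},
    {"x":0,"y":0,"z":-0.68,"roll":0,"gripper":1},
    {"x":0,"y":0,"z":-0.715,"roll":0,"gripper":1},
    {"x":0,"y":0,"z":-0.735,"roll":0,"gripper":1},
    {"x":0,"y":0,"z":-0.735,"roll":0,"gripper":1},
  ],
)

```text
clock: 14.68
eef_pos: [0.5056, -0.4263, 0.052]
ee_rot: [0.0, 0.901, -0.434, 0.001]
ft_force: [0.7, -0.0, -1.6]
gripper_width: 0.0126
```

step_arm(
  deltas=[
    {"x":0,"y":0,"z":-0.008,"roll":0,"gripper":1},
    {"x":0,"y":0,"z":-0.015,"roll":0,"gripper":1},
    {"x":0,"y":0,"z":-0.02,"roll":0,"gripper":1},
    {"x":0,"y":0,"z":-0.02,"roll":0,"gripper":1},
  ],
)

```text
clock: 15.18
eef_pos: [0.5052, -0.4259, 0.0472]
ee_rot: [-0.0, 0.901, -0.435, -0.0]
ft_force: [-0.3, -0.6, -1.6]
gripper_width: 0.0128
```

step_arm(
  deltas=[
    {"x":0,"y":0,"z":-0.005,"roll":0,"gripper":1},
    {"x":0,"y":0,"z":-0.005,"roll":0,"gripper":1},
  ],
)

```text
clock: 15.42
eef_pos: [0.5052, -0.426, 0.0462]
ee_rot: [0.0, 0.901, -0.435, 0.0]
ft_force: [0.1, -0.4, -2.7]
gripper_width: 0.0123
```

step_arm(
  deltas=[
    {"x":0,"y":0,"z":-0.004,"roll":0,"gripper":1},
    {"x":0,"y":0,"z":-0.004,"roll":0,"gripper":1},
  ],
)

```text
clock: 15.68
eef_pos: [0.5053, -0.426, 0.0462]
ee_rot: [0.0, 0.901, -0.434, 0.0]
ft_force: [-2.3, 1.0, 3.8]
gripper_width: 0.0127
```

step_arm(
  deltas=[
    {"x":0,"y":0,"z":-0.003,"roll":0,"gripper":1},
    {"x":0,"y":0,"z":-0.003,"roll":0,"gripper":1},
  ],
)

```text
clock: 15.92
eef_pos: [0.5053, -0.426, 0.0462]
ee_rot: [0.0, 0.901, -0.434, -0.0]
ft_force: [-2.9, 2.9, 7.2]
gripper_width: 0.0122
```

step_arm(
  deltas=[
    {"x":0,"y":0,"z":0.005,"roll":0,"gripper":1},
    {"x":0,"y":0,"z":0.005,"roll":0,"gripper":0.6},
    {"x":0,"y":0,"z":0.005,"roll":0,"gripper":0.3},
    {"x":0,"y":0,"z":0.005,"roll":0,"gripper":0.0},
    {"x":0,"y":0,"z":0.005,"roll":0,"gripper":0.0},
    {"x":0,"y":0,"z":0.03,"roll":0,"gripper":0.0},
    {"x":0,"y":0,"z":0.1,"roll":0,"gripper":0.0},
    {"x":0,"y":0,"z":0.25,"roll":0,"gripper":0.0},
    {"x":0,"y":0,"z":0.5,"roll":0,"gripper":0.0},
    {"x":0,"y":0,"z":0.75,"roll":0,"gripper":0.0},
    {"x":0,"y":0,"z":1,"roll":0,"gripper":0.0},
    {"x":0,"y":0,"z":1,"roll":0,"gripper":0.0},
  ],
)

```text
clock: 17.42
eef_pos: [0.5078, -0.4286, 0.2536]
ee_rot: [0.003, 0.901, -0.434, 0.007]
ft_force: [0.9, 0.1, 0.2]
gripper_width: 0.0427
```

Run:
```python
from h import *
o=robot.get_obs(); print(o['eef_pos'],o['ee_rot'],o['ft_force'],o['joints'])
im=save('wrist','w6.png')
```

```text
[ 0.50781758 -0.42863709  0.25357776] [ 0.00273058  0.90066666 -0.43444883  0.0068064 ] [0.90746179 0.13037779 0.16731751] [-8.31127514e-01  3.79743182e-01  1.30385940e+00  2.46298292e-06
  1.44332253e+00  6.77506279e-02]
```

View pics/w6.png

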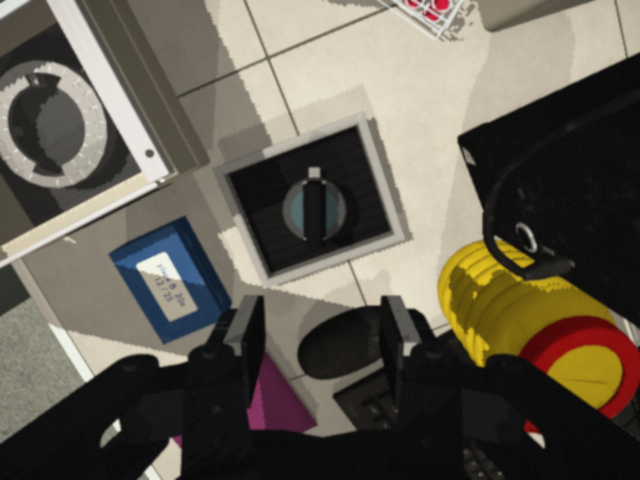

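step_arm(
  deltas=[
    {"x":0,"y":0.2,"z":0,"roll":-0.3,"gripper":0},
    {"x":-0.02,"y":0.45,"z":0,"roll":-0.6,"gripper":0},
    {"x":-0.04,"y":0.7,"z":0,"roll":-0.9,"gripper":0},
    {"x":-0.05,"y":0.9,"z":0,"roll":-1,"gripper":0},
    {"x":-0.05,"y":0.9,"z":0,"roll":-1,"gripper":-0.2},
  ],
)

```text
clock: 18.1
eef_pos: [0.4942, -0.2427, 0.2434]
ee_rot: [-0.0, 0.759, -0.651, -0.002]
ft_force: [-0.1, -0.2, 0.4]
gripper_width: 0.0516
```

step_arm(
  deltas=[
    {"x":0,"y":0.2,"z":0,"roll":-0.3,"gripper":-0.2},
    {"x":0,"y":0.45,"z":0,"roll":-0.6,"gripper":-0.2},
    {"x":0,"y":0.6,"z":0,"roll":-0.9,"gripper":-0.2},
    {"x":0,"y":0.65,"z":0,"roll":-1,"gripper":-0.2},
    {"x":0,"y":0.65,"z":0,"roll":-1,"gripper":-0.2},
  ],
)

```text
clock: 18.73
eef_pos: [0.495, -0.116, 0.2441]
ee_rot: [-0.001, -0.563, 0.826, 0.0]
ft_force: [0.7, 0.2, -0.9]
gripper_width: 0.0514
```

step_arm(
  deltas=[
    {"x":0,"y":0,"z":0,"roll":-0.15,"gripper":-0.2},
    {"x":0,"y":0,"z":0,"roll":-0.15,"gripper":-0.2},
    {"x":0,"y":0,"z":0,"roll":-0.15,"gripper":-0.2},
  ],
)

```text
clock: 19.1
eef_pos: [0.4952, -0.1167, 0.2446]
ee_rot: [-0.0, -0.53, 0.848, 0.0]
ft_force: [-0.1, -0.1, -0.6]
gripper_width: 0.0512
```

Run:
```python
from h import *
o=robot.get_obs(); print(o['eef_pos'],o['ee_rot'],o['ft_force'],o['joints'])
im=save('wrist','w7.png')
for q in ['guard_handle']:
    print(q,[(np.round(d['centre'],4),round(d['score'],2)) for d in landmark_of('wrist',q)][:2])
print(2*np.degrees(np.arctan2(o['ee_rot'][2],o['ee_rot'][1])))
```

```text
[ 0.49518202 -0.11672249  0.24457679] [-2.10501030e-04 -5.30069113e-01  8.47954405e-01  1.34871257e-04] [-0.08942022 -0.10082178 -0.61873763] [-4.01631374e-01  6.60996421e-02  1.70183213e+00 -1.94064711e-04
  1.37412324e+00  1.62263507e+00]
guard_handle [(array([ 0.4934, -0.1103,  0.1359]), 0.59)]
244.02025148361201
```

View pics/w7.png

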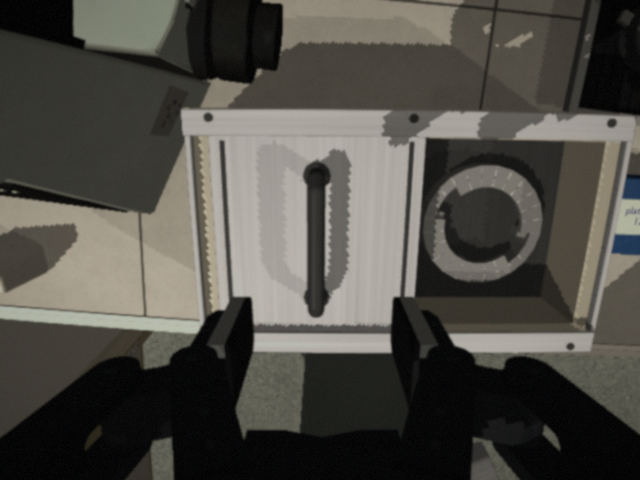

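Guard still open, handle slightly to the left of the jaws' centre (x≈316 of 322), as expected. Go down to (0.4955, -0.1126, 0.1285) and grip.

step_arm(
  deltas=[
    {"x":0,"y":0.02,"z":-0.2,"roll":0,"gripper":-0.2},
    {"x":0,"y":0.02,"z":-0.4,"roll":0,"gripper":-0.2},
    {"x":0,"y":0.02,"z":-0.53,"roll":0,"gripper":-0.2},
    {"x":0,"y":0.02,"z":-0.58,"roll":0,"gripper":-0.2},
    {"x":0,"y":0.02,"z":-0.58,"roll":0,"gripper":-0.2},
    {"x":0,"y":0.02,"z":-0.58,"roll":0,"gripper":0.3},
    {"x":0,"y":0.02,"z":-0.58,"roll":0,"gripper":0.5},
    {"x":0,"y":0.02,"z":-0.58,"roll":0,"gripper":0.7},
    {"x":0,"y":0.02,"z":-0.58,"roll":0,"gripper":1},
    {"x":0,"y":0.02,"z":-0.58,"roll":0,"gripper":1},
    {"x":0,"y":0.02,"z":-0.58,"roll":0,"gripper":1},
  ],
)

```text
clock: 20.58
eef_pos: [0.4955, -0.1127, 0.1298]
ee_rot: [-0.0, -0.53, 0.848, -0.001]
ft_force: [-3.1, -2.0, 5.9]
gripper_width: 0.0086
```

step_arm(
  deltas=[
    {"x":-0.02,"y":-0.04,"z":0,"roll":0,"gripper":1},
    {"x":-0.07,"y":-0.14,"z":0,"roll":0,"gripper":1},
    {"x":-0.12,"y":-0.24,"z":0,"roll":0,"gripper":1},
    {"x":-0.17,"y":-0.34,"z":0,"roll":0,"gripper":1},
    {"x":-0.22,"y":-0.44,"z":0,"roll":0,"gripper":1},
    {"x":-0.25,"y":-0.505,"z":0,"roll":0,"gripper":1},
    {"x":-0.27,"y":-0.545,"z":0,"roll":0,"gripper":1},
    {"x":-0.277,"y":-0.557,"z":0,"roll":0,"gripper":1},
    {"x":-0.277,"y":-0.557,"z":0,"roll":0,"gripper":1},
    {"x":-0.277,"y":-0.557,"z":0,"roll":0,"gripper":1},
  ],
)

```text
clock: 21.82
eef_pos: [0.4404, -0.2239, 0.1298]
ee_rot: [0.0, -0.53, 0.848, -0.001]
ft_force: [-2.1, -0.9, 5.5]
gripper_width: 0.009
```

step_arm(
  deltas=[
    {"x":-0.005,"y":-0.01,"z":0,"roll":0,"gripper":1},
    {"x":-0.01,"y":-0.02,"z":0,"roll":0,"gripper":1},
    {"x":-0.01,"y":-0.02,"z":0,"roll":0,"gripper":1},
    {"x":-0.01,"y":-0.02,"z":0,"roll":0,"gripper":1},
  ],
)

```text
clock: 22.32
eef_pos: [0.4386, -0.2274, 0.1298]
ee_rot: [0.001, -0.53, 0.848, -0.001]
ft_force: [-0.6, 0.9, 5.9]
gripper_width: 0.0086
```

step_arm(
  deltas=[
    {"x":-0.004,"y":-0.008,"z":0,"roll":0,"gripper":1},
    {"x":-0.007,"y":-0.014,"z":0,"roll":0,"gripper":1},
    {"x":-0.007,"y":-0.014,"z":0,"roll":0,"gripper":1},
    {"x":-0.007,"y":-0.014,"z":0,"roll":0,"gripper":1},
  ],
)

```text
clock: 22.82
eef_pos: [0.4386, -0.2275, 0.1298]
ee_rot: [0.003, -0.53, 0.848, 0.001]
ft_force: [4.3, 8.4, 7.0]
gripper_width: 0.0091
```

step_arm(
  deltas=[
    {"x":0.003,"y":0.006,"z":0,"roll":0,"gripper":1},
    {"x":0.003,"y":0.006,"z":0,"roll":0,"gripper":0.6},
    {"x":0.003,"y":0.006,"z":0,"roll":0,"gripper":0.2},
    {"x":0.003,"y":0.006,"z":0,"roll":0,"gripper":-0.2},
    {"x":0.003,"y":0.006,"z":0,"roll":0,"gripper":-0.2},
    {"x":0.003,"y":0.006,"z":0.05,"roll":0,"gripper":-0.2},
    {"x":0.003,"y":0.006,"z":0.25,"roll":0,"gripper":-0.2},
    {"x":0.003,"y":0.006,"z":0.5,"roll":0,"gripper":-0.2},
    {"x":0.003,"y":0.006,"z":0.7,"roll":0,"gripper":-0.2},
    {"x":0.003,"y":0.006,"z":0.7,"roll":0,"gripper":-0.2},
    {"x":0.003,"y":0.006,"z":0.7,"roll":0,"gripper":-0.2},
  ],
)

```text
clock: 24.2
eef_pos: [0.4367, -0.2287, 0.2687]
ee_rot: [-0.0, -0.53, 0.848, 0.0]
ft_force: [-0.6, 1.0, 0.9]
gripper_width: 0.0518
```

Run:
```python
from h import *
o=robot.get_obs(); print(o['eef_pos'],o['ft_force'],np.abs(o['qvel']).max())
save('wrist','w8.png')
print([(np.round(d['centre'],4),round(d['score'],2)) for d in landmark_of('wrist','guard_handle')])
im=save('scene','s8.png')
```

```text
[ 0.43672174 -0.22870092  0.26868175] [-0.61202812  0.96798342  0.93223346] 0.03209588347932158
[(array([ 0.4377, -0.223 ,  0.1344]), 0.56), (array([ 0.3689, -0.3671, -0.0007]), 0.16)]
```

View pics/w8.png

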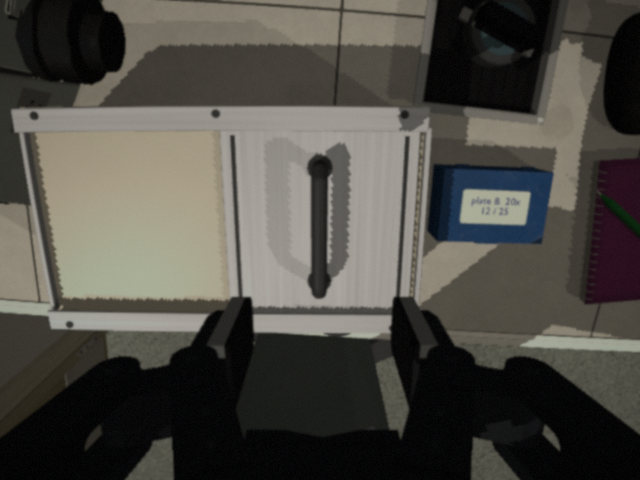

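View pics/s8.png

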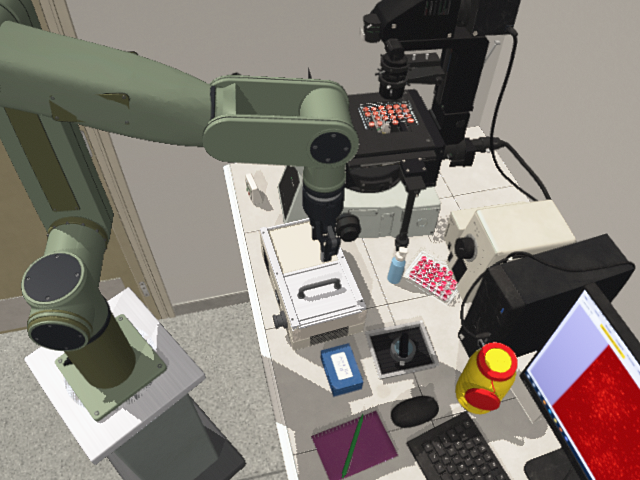

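Run:
```python
from h import *
print(robot.hand_in(), robot.get_obs()['clock'])
```

```text
the job is handed in; nothing more can be done
the job is handed in; nothing more can be done
```

The filter holder is out of the light source and standing upright near the middle of the steel tray, and the guard is fully shut again. I handed the job in at about 24 s. No verdict is reported.

- **Guard opening:** The guard started about 14 mm ajar, so it reached its open stop sooner than planned. My command overran, and the wrist read about 47 N through the gripped handle before I backed off. That is under the 120 N wrist limit. I assumed the 40 N limit does not apply, since only the finger pads touched the handle.
- **Holder:** It turned about 65° anticlockwise until the torque rose at the stop, then lifted out freely. I set it down on the mat with about 7 N.
- **Guard closing:** It travelled the full 128 mm back, and the force rose at the shut stop. The handle then measured -68 mm along the track, where I'd expect it when shut.
- **Last pictures:** They show the holder upright in the tray, the port covered, the slide box and bottle apparently where they started, and the gripper clear of everything. I did not re-measure the bystanders, and I never clearly identified the timer: the network's only guess scored 0.4.

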